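Make up two wash-station kits and stack the empty carrier

ROBOT

A 7-joint arm with a two-finger parallel gripper is mounted at the origin on the work surface. World frame = base frame: x ahead of the robot, y to its left, z up, the work surface at z = 0. Lengths are in m, angles in rad, forces in N, time in s.
With the tool pointing down it reaches from about 0.425 to 0.875 m from the base axis. Payload 4.7 kg.
Tool frame: the origin (TCP) lies on the centre line of the jaws, within the pads' length; the fingertips stand 22 mm ahead of it and the grasp point (between the pads) lies 3 mm ahead of it; z points along the fingers, y is the line along which they close (so a half turn about z gives the same grasp; the last joint's range is limited). The gripper opens to 87 mm and grips with 3 to 60 N. Pads are 19 mm wide; open, the fingers measure 117 mm over their backs; the gripper's body (75 mm by 190 mm) begins 51 mm behind the grasp point.
Start: joints at [-1.143, 0.321, -0.07, 1.45, 0.023, 1.371, -0.057], TCP at [0.261, 0.595, 0.245] pointing down, gripper open.
Joint ranges: [-2.86, 2.86], [-0.3, 2.09], [-1.38, 1.24], [0.06, 2.45], [-1.56, 4.7], [0.09, 2.05], [-2.69, 2.69]. Speed limits (rad/s): [2.57, 2.57, 3.14, 3.14, 3.14, 3.14, 3.14].

INTERFACE

Orientations are given as a rotation vector (axis times angle).
In Python, from workcell import * gives the robot as it stands.
- The arm moves only by the tool step_arm, never from a script. Its argument "plan" is a list of rows, each a list of 3 entries, a list of its own where there are three numbers: the opening, from 0 (shut) to 1 (fully open), then the shift along the world's x, y, z in cm, then the turn, a rotation vector about the world's x, y, z in rad. A call has 1 to 5 rows; each row shifts and turns the commanded pose from where the row before left it; what a row does not reach is not made up. A row lasts 1/8 s, in which the tool goes at most 62.5 mm and 10.7 degrees, less where a joint would pass 70% of its speed; a pose out of reach is approached as far as the arm can. A call is refused whole if a number of a shift passes 6.25 or a number of a turn 0.188, either way. A call with a gripper value outside its range is refused whole. The fingers move at their own pace and stop on an object; the grip force is fixed at half the most. Time passes only in rows, so rows that do not move let the fingers close. It gives the time, the measured TCP pose, the force, the opening and the grip force at its end, in the units of the state.
- sense(): the state, without advancing time (a new reading comes with each control period).
- camera(name): name is "side" or "top" or "wrist"; returns the picture (384x512x3 uint8, red, green, blue); there is no depth.
- camera_params(name): a dict with "K" (3x3 intrinsics, pixels), "extrinsics" (4x4, takes a point from camera to world coordinates). Camera axes: x right, y up, looking along -z (the intrinsics and any distortion apply to the point x, -y, -z); pixel columns grow to the right and rows downward; lengths in m; the calibration is good to about 2 mm. The wrist camera is an equidistant fisheye: a pixel r from the principal point sees the ray r / f radians off the axis. A picture is of the moment at which its call begins: read the wrist's pose just before it. camera_params takes no time and is no camera call; for the wrist camera it gives the pose at the moment of the call.
- close_job(): hands the job in; it is judged then, once.
Trained networks look in the newest picture that a camera, given by its name, has taken for a name from the list of things; names that differ only in an ending like _2 or _b are one class to them, and where a whole thing is asked for, a point or a joint stands for the part that bears it (a point fixed in the world has none). Each returns a list of dicts, best first, with "conf" (0 to 1); they miss things now and then, are a little off and sometimes report something else, mostly with a low value. They report only what shows in the picture. A call takes as long as a camera call. They do not tell look-alikes from the thing itself.
- outline_of(query, camera): "mask" (384x512 bool, what is visible of it) and "box" ([left, top, right, bottom] in pixels, round what is visible of it).
The state is a dict: "time": time; "joints": joint angles; "joint_vel": joint speeds; "tau": joint torques, N m; "ee_pos": TCP position; "ee_rot": TCP orientation; "ft_force": force on the tool from outside, world axes, zero at the start; "torque": the same for the moment, N m; "gripper_width": finger opening in m; "grasp_force": force on a finger pad.
Only numpy, scipy, OpenCV 4.12 (cv2) and the standard library are available. Lean on these libraries where they do the work, as an engineer would, in place of code of your own. Each camera call takes 0.05 s, during which the arm holds its last target. There are 200 camera calls.

TASK

Make up the kits for the two washing stations: the blue tray gets the red-lidded jar and the white brush head, the green tray gets the black-lidded jar and the yellow brush head, each jar upright on the white disc and each brush head standing hub-up in the plain half beside it. Once both jars are out of their grey carrier and in their trays, stack the empty carrier squarely on top of the pile of empty carriers. Set the glass jars down without tipping or dropping them, and leave the green glass beaker where it is.

Things in the scene. Friction and masses are not known exactly. Their poses are not given: they have to be found in the camera images.
- tray_blue: an open blue plastic kit tray, fixed to the bench, 90 (its x) by 156 (its y) by 25 mm high, walls and floor 4 mm thick; a 4 mm divider as high as the walls, across its middle, makes two halves, each 82 by 72 mm inside, centred at 38 mm to either side along its y axis. The half on its +y side has a flat white disc (56 mm) on the floor: the jar's place; the plain half on its -y side is the brush head's. Origin: centre of the underside; z up
- tray_green: an open green plastic kit tray, fixed to the bench, 90 (its x) by 156 (its y) by 25 mm high, walls and floor 4 mm thick; a 4 mm divider as high as the walls, across its middle, makes two halves, each 82 by 72 mm inside, centred at 38 mm to either side along its y axis. The half on its +y side has a flat white disc (56 mm) on the floor: the jar's place; the plain half on its -y side is the brush head's. Origin: centre of the underside; z up
- pile: the pile of empties: two empty grey carriers one on the other, fixed to the bench, 60 (its x) by 150 (its y) by 72 mm high in all, open on top with a flat rim and a cross wall in the middle. Origin: centre of the underside; z up
- carrier_mid (a point): the loose grey plastic jar carrier, an open box with one cross wall in the middle, 60 (its x) by 150 (its y) by 36 mm high, walls and floor 4 mm thick, flat-bottomed, about 0.15 kg; at the start it stands on the bench with the two jars in its two halves, about 36 mm to either side of the middle along its y axis. It can be held across its 60 mm width. This point is its centre, 18 mm above its underside; z up
- jar_red_mid (a point): glass jar with a red lid and a white paper band, upright cylinder 42 mm in diameter, 84 mm high, the top 22 mm being the lid, about 0.15 kg; starts standing in the grey carrier, in one or other half. This point is its centre, 42 mm above its underside; z along the jar, up
- jar_black_mid (a point): glass jar with a black lid and a white paper band, upright cylinder 42 mm in diameter, 84 mm high, the top 22 mm being the lid, about 0.15 kg; starts standing in the grey carrier, in one or other half. This point is its centre, 42 mm above its underside; z along the jar, up
- brush_white_mid (a point): round brush head for the stirrer, standing on its white bristles, about 80 g: stiff bristle block 50 mm in diameter (small ribs to 54 mm) and 38 mm high, a black flange 36 mm across up to 44 mm, then a black drive hub 20 mm in diameter up to the top at 85 mm, the part to hold. This point is on its axis 42.5 mm above its underside; z up
- brush_yellow_mid (a point): round brush head for the stirrer, standing on its yellow bristles, about 80 g: stiff bristle block 50 mm in diameter (small ribs to 54 mm) and 38 mm high, a black flange 36 mm across up to 44 mm, then a black drive hub 20 mm in diameter up to the top at 85 mm, the part to hold. This point is on its axis 42.5 mm above its underside; z up
- beaker_mid (a point): bystander: a small open green-tinted glass beaker, 54 mm across the rim, 60 mm high, standing in line with the brush heads; not to be disturbed. This point is on its axis 30 mm above its underside
Things that resemble listed ones, but are neither listed nor needed, are in the scene too. There is more than one size of the tray_green; the job needs the smaller.

How it is judged:
By the outcome, as a careful person would: the job done as asked, in the order asked, and still so for the second after the job is handed in, with the robot touching nothing.
It also fails if it takes over 125 s, if anything falls off the work surface, if the arm or the gripper's body presses on something with over 40 N, if the wrist force passes 120 N, or if a joint passes its speed limit or range.

## Working session

There is one attempt and no reset: what is moved stays moved. The work goes in short steps, Python scripts to look and compute and a tool call to move; the robot and the scene stay as the last step left them, time stands still between calls to the robot, and variables do not carry over. Pictures are saved under pics/ and viewed, at most 14 in all, crops included, and the job is handed in when it is done.

Besides the shell and the picture viewer there is one more tool, called by a JSON object that holds its "fn" and its "kwargs". step_arm: Moves the arm, as the interface text tells. Its arguments: {"type":"object","properties":{"plan":{"type":"array","items":{"type":"array"}}},"required":["plan"]}

```bash
ls; mkdir -p pics; python3 - <<'E'
from workcell import *
import cv2,numpy as np
s=sense();print({k:np.round(v,3) for k,v in s.items()})
for n in ("side","top","wrist"):
    p=camera_params(n);print(n,p)
    cv2.imwrite(f"pics/{n}0.png",camera(n)[:,:,::-1])
    for q in ["tray_blue","tray_green","pile","carrier_mid","jar_red_mid","jar_black_mid","brush_white_mid","brush_yellow_mid","beaker_mid"]:
        print(n,q,[(round(d["conf"],2),[int(x) for x in d["box"]]) for d in outline_of(q,n)][:4])
E
```

```text
pics
{'time': np.float64(0.0), 'joints': array([-1.143,  0.322, -0.07 ,  1.452,  0.023,  1.371, -0.057]), 'joint_vel': array([-0.001, -0.001,  0.001,  0.   , -0.001,  0.001, -0.001]), 'tau': array([ 0.0000e+00, -4.9130e+01, -4.0400e-01, -3.1252e+01, -6.4000e-02,
        4.4000e-02,  0.0000e+00]), 'ee_pos': array([0.261, 0.595, 0.243]), 'ee_rot': array([-6.450e-01, -3.074e+00,  3.000e-03]), 'ft_force': array([ 0.471,  0.034, -0.578]), 'torque': array([-0.063,  0.033, -0.032]), 'grasp_force': np.float64(0.0), 'gripper_width': np.float64(0.087)}
side {'K': array([[394.87320215,   0.        , 260.69908074],
       [  0.        , 394.87320215, 193.55678253],
       [  0.        ,   0.        ,   1.        ]]), 'extrinsics': array([[ 0.77859373,  0.36491166, -0.5105206 , -0.06024538],
       [-0.62713172,  0.42355143, -0.65368952, -0.65318577],
       [-0.0223072 ,  0.82912223,  0.55862216,  0.63653064],
       [ 0.        ,  0.        ,  0.        ,  1.        ]])}
side tray_blue [(0.56, [339, 206, 414, 256])]
side tray_green [(0.85, [91, 170, 146, 231]), (0.62, [228, 148, 280, 182])]
sid
[... 1397 characters left out ...]
.        , 257.39525091],
       [  0.        , 297.31863964, 193.04594888],
       [  0.        ,   0.        ,   1.        ]]), 'extrinsics': array([[ 4.01770627e-01, -8.76273132e-01, -2.65943155e-01,
         1.88452788e-01],
       [ 9.15740260e-01,  3.84336176e-01,  1.17070406e-01,
         6.27975233e-01],
       [-3.74076146e-04, -2.90570305e-01,  9.56853572e-01,
         3.85289305e-01],
       [ 0.00000000e+00,  0.00000000e+00,  0.00000000e+00,
         1.00000000e+00]])}
wrist tray_blue []
wrist tray_green [(0.88, [3, 147, 138, 242])]
wrist pile []
wrist carrier_mid []
wrist jar_red_mid []
wrist jar_black_mid []
wrist brush_white_mid []
wrist brush_yellow_mid []
wrist beaker_mid []
```

```bash
python3 - <<'E'
import cv2
for n in ("top","side"):
    im=cv2.imread(f"pics/{n}0.png"); cv2.imwrite(f"pics/{n}0b.png",cv2.resize(im,(800,600),interpolation=cv2.INTER_CUBIC))
E
```

```text
(no output)
```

View pics/top0b.png

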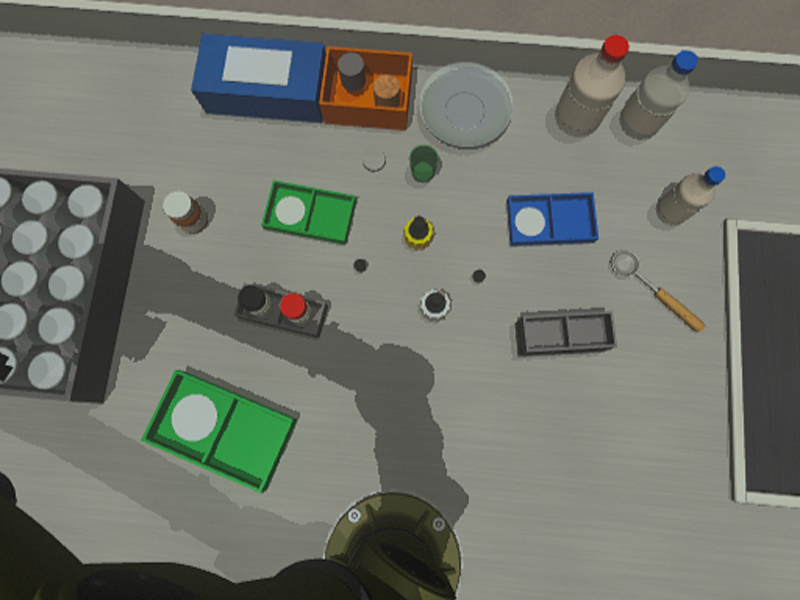

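View pics/side0b.png

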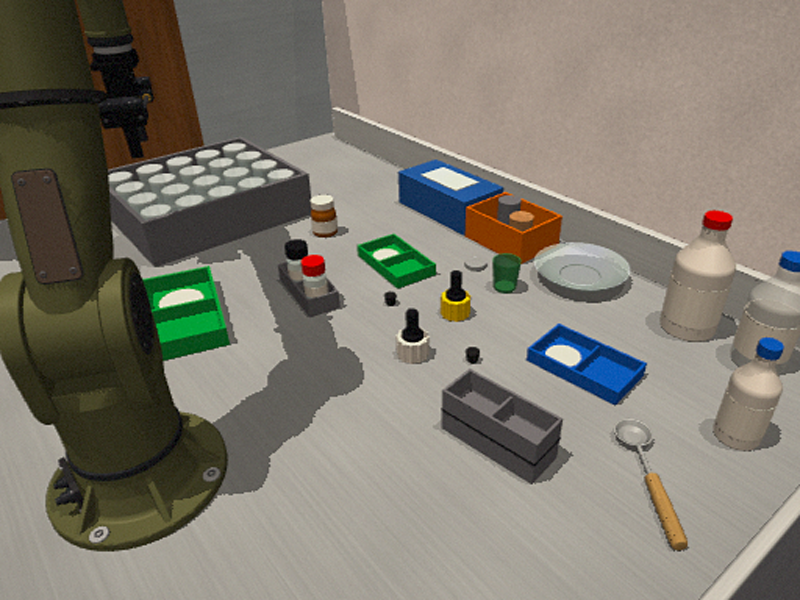

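The top view shows two green trays: small at native px (195,135) and large at (140,278). The blue tray is at (353,140), with the blue box behind it. The carrier with black and red jars is at (180,199), the pile at (362,212), white brush at (278,194), yellow at (268,147), and beaker at (271,104). Next I fit poses to silhouettes.

```bash
cat > h.py <<'E'
from workcell import *
import numpy as np, cv2
from scipy.optimize import minimize
from scipy.spatial.transform import Rotation as R
def proj(p,P):
    E=P["extrinsics"];q=(np.atleast_2d(p)-E[:3,3])@E[:3,:3];q=q*[1,-1,-1]
    K=P["K"];return np.c_[q[:,0]/q[:,2]*K[0,0]+K[0,2],q[:,1]/q[:,2]*K[1,1]+K[1,2]]
def projw(p,P):
    E=P["extrinsics"];q=(np.atleast_2d(p)-E[:3,3])@E[:3,:3];q=q*[1,-1,-1]
    r=np.hypot(q[:,0],q[:,1]);th=np.arctan2(r,q[:,2]);K=P["K"]
    return np.c_[q[:,0]/r*th*K[0,0]+K[0,2],q[:,1]/r*th*K[1,1]+K[1,2]]
def unproj(uv,z,P,fish=False):
    K=P["K"];E=P["extrinsics"];uv=np.atleast_2d(uv).astype(float)
    d=np.c_[(uv[:,0]-K[0,2])/K[0,0],(uv[:,1]-K[1,2])/K[1,1]]
    if fish:
        r=np.maximum(np.hypot(d[:,0],d[:,1]),1e-9);d=np.c_[d/r[:,None]*np.sin(r)[:,None],np.cos(r)]
    else: d=np.c_[d,np.ones(len(d))]
    w=(d*[1,-1,-1])@E[:3,:3].T
    return E[:3,3]+w*((z-E[2,3])/w[:,2])[:,None]
def box(x,y,yaw,sx,sy,z0,z1):
    c,s=np.cos(yaw),np.sin(yaw);return np.array([[x+c*a-s*b,y+s*a+c*b,z] for a in(-sx/2,sx/2) for b in(-sy/2,sy/2) for z in(z0,z1)])
def cyl(x,y,d,z0,z1):
    t=np.linspace(0,2*np.pi,24);return np.array([[x+d/2*np.cos(a),y+d/2*np.sin(a),z] for z in(z0,z1) for a in t])
def hull(pts,P,f=proj,sc=4):
    h=cv2.convexHull(f(pts,P).astype(np.float32)+0.0)
    m=np.zeros((384*sc,512*sc),np.uint8);cv2.fillPoly(m,[np.round((h+.5)*sc-.5).astype(int)],1);return m>0
def fit(parts,x0,views):  # parts(x)->list of point sets; views: list (mask,P,f)
    ms=[(cv2.resize(m.astype(np.uint8),None,fx=4,fy=4,interpolation=cv2.INTER_NEAREST)>0,P,f) for m,P,f in views]
    def c(x):
        t=0
        for m,P,f in ms:
            h=np.any([hull(q,P,f) for q in parts(x)],0);t+=1-(h&m).sum()/(h|m).sum()
        return t/len(ms)
    s=np.array([[0]*len(x0)]+[list(r) for r in np.diag([.008,.008,.1][:len(x0)])])
    r=minimize(c,x0,method="Nelder-Mead",options=dict(initial_simplex=s+x0,xatol=2e-4,fatol=1e-4));return np.round(r.x,4),round(1-r.fun,3)
def best(name,cam,near=None):
    o=outline_of(name,cam)
    if near is not None: o=[d for d in o if np.hypot((d["box"][0]+d["box"][2])/2-near[0],(d["box"][1]+d["box"][3])/2-near[1])<12]
    return o[0]["mask"] if o else None
E
python3 - <<'E'
from h import *
im={n:camera(n) for n in("top","side")};P={n:camera_params(n) for n in im}
def cm(n,lo,hi,seed):
    h=cv2.cvtColor(im[n],cv2.COLOR_RGB2HSV);m=cv2.inRange(h,lo,hi);m=cv2.morphologyEx(m,cv2.MORPH_CLOSE,np.ones((3,3)))
    n_,l,st,ce=cv2.connectedComponentsWithStats(m);i=1+np.argmin(np.hypot(*(ce[1:]-seed).T)+1000*(st[1:,4]<60))
    c,_=cv2.findContours((l==i).astype(np.uint8),cv2.RETR_EXTERNAL,cv2.CHAIN_APPROX_NONE);o=np.zeros(m.shape,np.uint8);cv2.drawContours(o,c,-1,1,-1);return o>0
G=((45,120,40),(75,255,255));B=((105,120,40),(125,255,255))
for name,c,ts,ss in(("green",G,(197,135),(254,166)),("big",G,(140,276),(119,200)),("blue",B,(353,140),(376,231))):
  for vs in(("top",),("side",),("top","side")):
    if name=="big" and "side" in vs: continue
    V=[(cm(v,*c,ts if v=="top" else ss),P[v],proj) for v in vs]
    x0=unproj(ts,.02,P["top"])[0,:2]
    if name!="big": print(name,vs,fit(lambda x:[box(*x,.09,.156,0,.025)],[*x0,-.05 if name=="blue" else -.2],V))
    else:
        r=cv2.minAreaRect(np.argwhere(V[0][0])[:,::-1].astype(np.float32));q=unproj(cv2.boxPoints(r),.03,P["top"]);print("big",q.mean(0),np.linalg.norm(np.diff(q,axis=0),axis=1))
# brush, beaker
for nm,t,s in(("brush_white_mid",(278,194),(263,215)),("brush_yellow_mid",(268,149),(290,189)),("beaker_mid",(271,104),(323,174))):
  x0=unproj(t,.04,P["top"])[0,:2]
  f=(lambda x:[cyl(*x,.054,0,.06)]) if "bea" in nm else (lambda x:[cyl(*x,.052,0,.038),cyl(*x,.02,.038,.085),cyl(*x,.036,.038,.044)])
  mt,ms=best(nm,"top",t),best(nm,"side",s)
  for k,V in(("t",[(mt,P["top"],proj)]),("s",[(ms,P["side"],proj)]),("ts",[(mt,P["top"],proj),(ms,P["side"],proj)])):
    if all(v[0] is not None for v in V): print(nm,k,fit(f,x0,V))
mp=best("pile","top",(358,215));ms=best("pile","side",(320,274));x0=unproj((362,212),.07,P["top"])[0,:2]
for k,V in(("t",[(mp,P["top"],proj)]),("s",[(ms,P["side"],proj)]),("ts",[(mp,P["top"],proj),(ms,P["side"],proj)])): print("pile",k,fit(lambda x:[box(*x,.06,.15,0,.072)],[*x0,0.05],V))
# carrier + jars
for c,nm in(((180,199),"car"),):
  m=best("carrier_mid","top",c);m2=best("carrier_mid","side",(197,183))
  for nm2,t in(("jar_red_mid",(191,200)),("jar_black_mid",(163,193))):
    j=best(nm2,"top",t);print(nm2,[(k,fit(lambda x:[cyl(*x,.042,.004,.088)],unproj(t,.06,P["top"])[0,:2],V)) for k,V in(("t",[(j,P["top"],proj)]),("s",[(best(nm2,"side"),P["side"],proj)]))])
    m=m|j; b=best(nm2,"side"); m2=m2|b
  f=lambda x:[box(*x,.06,.15,0,.036)]+[cyl(x[0]-e*np.sin(x[2]),x[1]+e*np.cos(x[2]),.042,.004,.088) for e in(-.036,.036)]
  x0=unproj((180,200),.04,P["top"])[0,:2]
  print("car t",fit(f,[*x0,-.2],[(m,P["top"],proj)]));print("car ts",fit(f,[*x0,-.2],[(m,P["top"],proj),(m2,P["side"],proj)]))
E
python3 - <<'E'
import cv2
a=cv2.imread("pics/top0.png");c=cv2.resize(a[100:240,130:400],None,fx=2.96,fy=2.96,interpolation=cv2.INTER_CUBIC);cv2.imwrite("pics/crop1.png",c)
E
```

```text
green ('top',) (array([ 0.5931,  0.2128, -0.1249]), np.float64(0.898))
green ('side',) (array([ 0.5906,  0.2169, -0.1172]), np.float64(0.962))
green ('top', 'side') (array([ 0.5908,  0.2167, -0.1098]), np.float64(0.928))
big [0.18747865 0.31195528 0.03      ] [0.13205079 0.23257438 0.12909428]
blue ('top',) (array([ 0.62  , -0.2368,  0.1319]), np.float64(0.924))
blue ('side',) (array([ 0.6181, -0.2323,  0.1303]), np.float64(0.973))
blue ('top', 'side') (array([ 0.6185, -0.2341,  0.1358]), np.float64(0.943))
brush_white_mid t (array([ 0.433 , -0.0347]), np.float64(0.829))
brush_white_mid s (array([ 0.434 , -0.0299]), np.float64(0.926))
brush_white_mid ts (array([ 0.4328, -0.0319]), np.float64(0.868))
brush_yellow_mid t (array([0.5648, 0.0085]), np.float64(0.947))
beaker_mid t (array([0.6979, 0.01  ]), np.float64(0.731))
beaker_mid s (array([0.6963, 0.0153]), np.float64(0.82))
beaker_mid ts (array([0.6946, 0.0118]), np.float64(0.772))
pile t (array([ 0.3998, -0.2578,  0.1485]), np.float64(0.966))
pile s (array([ 0.4   , -0.2565,  0.1385]), np.float64(0.98))
pile ts (array([ 0.3996, -0.2566,  0.1452]), np.float64(0.97))Traceback (most recent call last):
  File "<stdin>", line 29, in <module>
  File "h.py", line 28, in fit
    ms=[(cv2.resize(m.astype(np.uint8),None,fx=4,fy=4,interpolation=cv2.INTER_NEAREST)>0,P,f) for m,P,f in views]
                    ^^^^^^^^
AttributeError: 'NoneType' object has no attribute 'astype'
```

View pics/crop1.png

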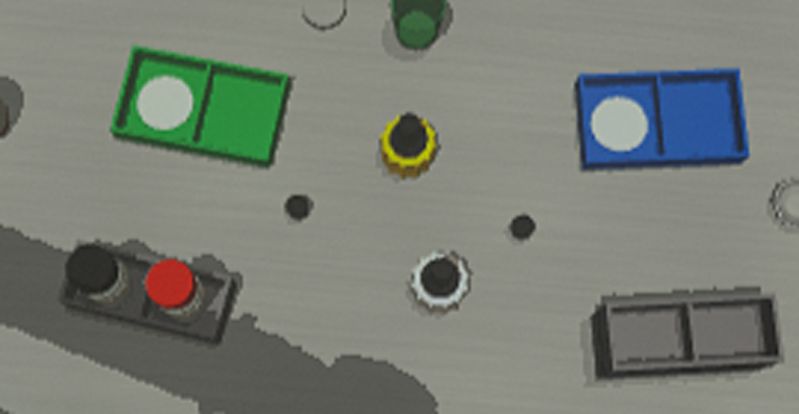

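Crop confirmed: the small green tray fits 90×156 mm, while the big one is about 130×232 mm. The disc is on the +y side of both trays. Next the carrier and jars.

```bash
python3 - <<'E'
from h import *
im=camera("top");P=camera_params("top");h=cv2.cvtColor(im,cv2.COLOR_RGB2HSV)
m=(cv2.inRange(h,(0,150,60),(8,255,255))|cv2.inRange(h,(172,150,60),(180,255,255)))
m[:185]=0;m[215:]=0;m[:,:170]=0;m[:,210:]=0
print("red",fit(lambda x:[cyl(*x,.042,.066,.088)],unproj((190,196),.085,P)[0,:2],[(m>0,P,proj)]))
k=(im.max(2)<45).astype(np.uint8);k[:180]=0;k[207:]=0;k[:,:148]=0;k[:,176:]=0
k=cv2.morphologyEx(k,cv2.MORPH_OPEN,np.ones((5,5)));
print(k.sum(),"black",fit(lambda x:[cyl(*x,.042,.066,.088)],unproj((161,191),.085,P)[0,:2],[(k>0,P,proj)]))
s=sense();M=R.from_rotvec(s["ee_rot"]).as_matrix();print(M.round(3),s["ee_pos"])
E
```

```text
red (array([0.3994, 0.2037]), np.float64(0.838))
0 black (array([0.4035, 0.2717]), np.float64(0.0))
[[-0.916  0.402  0.   ]
 [ 0.402  0.916  0.   ]
 [-0.     0.    -1.   ]] [0.26138341 0.59513487 0.24456767]
```

{"fn": "step_arm", "kwargs": {"plan": [[1,[2.1,-5.1,0],[0,0,-0.186]],[1,[2.1,-5.1,0],[0,0,-0.186]],[1,[2.1,-5.1,0],[0,0,-0.186]],[1,[2.1,-5.1,0],[0,0,-0.186]]]}}

```text
time: 2.75
ee_pos: [0.346, 0.3894, 0.2448]
ee_rot: [1.727, 2.624, 0.001]
ft_force: [0.9, -0.2, 0.0]
gripper_width: 0.0872
grasp_force: 0.0
```

{"fn": "step_arm", "kwargs": {"plan": [[1,[2.1,-5.1,0],[0,0,-0.186]],[1,[2.1,-5.1,0],[0,0,-0.186]],[1,[2.1,-5.1,0],[0,0,-0.186]],[1,[0,0,0],[0,0,0]]]}}

```text
time: 3.25
ee_pos: [0.4105, 0.2336, 0.2451]
ee_rot: [2.385, 2.043, 0.001]
ft_force: [-0.1, 0.3, -1.1]
gripper_width: 0.087
grasp_force: 0.0
```

```bash
python3 - <<'E'
from h import *
s=sense();print(s["ee_pos"].round(4),s["joints"].round(3),R.from_rotvec(s["ee_rot"]).as_matrix().round(3).tolist())
P=camera_params("wrist");im=camera("wrist");print(P["extrinsics"].round(3).tolist());np.save("w1.npy",im)
for q in ["carrier_mid","jar_red_mid","jar_black_mid"]:
    print(q,[(round(d["conf"],2),[int(x) for x in d["box"]]) for d in outline_of(q,"wrist")][:4])
cv2.imwrite("pics/w1.png",cv2.resize(im[:,:,::-1],(800,600)))
E
```

```text
[0.4105 0.2336 0.2451] [-0.838 -0.068  0.253  1.881  0.018  1.325 -0.744] [[0.154, 0.988, 0.001], [0.988, -0.154, -0.0], [0.0, 0.001, -1.0]]
[[0.988, 0.147, 0.044, 0.423], [-0.153, 0.945, 0.288, 0.313], [0.001, -0.291, 0.957, 0.386], [0.0, 0.0, 0.0, 1.0]]
carrier_mid [(0.87, [221, 109, 277, 226])]
jar_red_mid [(0.79, [234, 177, 269, 230])]
jar_black_mid [(0.77, [225, 119, 266, 164])]
```

View pics/w1.png

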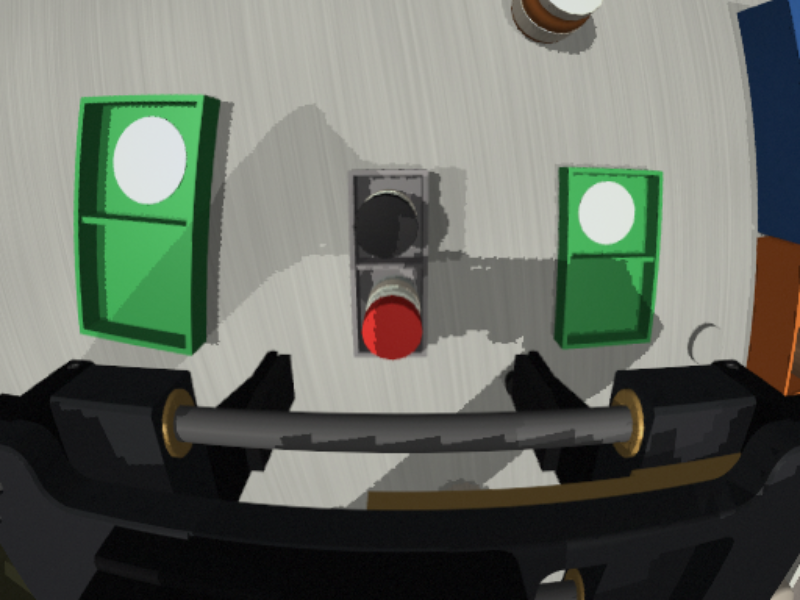

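The wrist view shows the carrier standing upright at (390,262), black jar far and red jar near, with the small green tray at (608,257).

```bash
python3 - <<'E'
from h import *
im=camera("wrist");P=camera_params("wrist");h=cv2.cvtColor(im,cv2.COLOR_RGB2HSV)
def roi(m,l,t,r,b):
    o=np.zeros(m.shape,bool);o[t:b,l:r]=m[t:b,l:r]>0;return o
m=roi((cv2.inRange(h,(0,150,60),(8,255,255))|cv2.inRange(h,(172,150,60),(180,255,255))),220,170,280,240)
red=fit(lambda x:[cyl(*x,.042,.066,.088)],unproj((251,209),.085,P,1)[0,:2],[(m,P,projw)]);print("red lid",red)
for q,s in(("jar_red_mid",(251,203)),("jar_black_mid",(246,141))):
    m=best(q,"wrist",s)
    print(q,fit(lambda x:[cyl(*x,.042,.004,.088)],unproj(s,.07,P,1)[0,:2],[(m,P,projw)]))
k=roi((im.max(2)<60).astype(np.uint8),226,120,270,166);k=cv2.morphologyEx(k.astype(np.uint8),cv2.MORPH_OPEN,np.ones((5,5)))>0
print("black lid",k.sum(),fit(lambda x:[cyl(*x,.042,.066,.088)],unproj((246,142),.085,P,1)[0,:2],[(k,P,projw)]))
m=best("carrier_mid","wrist",(249,168))
for q,s in(("jar_red_mid",(251,203)),("jar_black_mid",(246,141))): m|=best(q,"wrist",s)
f=lambda x:[box(*x,.06,.15,0,.036)]+[cyl(x[0]-e*np.sin(x[2]),x[1]+e*np.cos(x[2]),.042,.004,.088) for e in(-.036,.036)]
print("carrier",fit(f,[.41,.237,-.15],[(m,P,projw)]))
c=np.array([[350,171],[428,171],[428,356],[355,356]])/1.5625;print(unproj(c,.036,P,1).round(4))
g=roi(cv2.inRange(h,(45,90,30),(75,255,255))|((im.min(2)>150)*255).astype(np.uint8),350,100,430,230)
g=cv2.morphologyEx(cv2.inRange(h,(45,90,30),(75,255,255)),cv2.MORPH_CLOSE,np.ones((3,3)));g[:,:350]=0
c,_=cv2.findContours(g,cv2.RETR_EXTERNAL,cv2.CHAIN_APPROX_NONE);c=max(c,key=cv2.contourArea);o=np.zeros(g.shape,np.uint8);cv2.drawContours(o,[c],-1,1,-1)
print("green",cv2.boundingRect(c),fit(lambda x:[box(*x,.09,.156,0,.025)],[.591,.216,-.117],[(o>0,P,projw)]))
E
```

```text
red lid (array([0.3986, 0.2028]), np.float64(0.933))
jar_red_mid (array([0.3987, 0.2038]), np.float64(0.944))
jar_black_mid (array([0.4063, 0.2753]), np.float64(0.954))
black lid 1261 (array([0.4055, 0.2758]), np.float64(0.881))
carrier (array([ 0.4007,  0.238 , -0.1543]), np.float64(0.952))
[[0.3802 0.3204 0.036 ]
 [0.4376 0.3119 0.036 ]
 [0.4187 0.1651 0.036 ]
 [0.3593 0.1735 0.036 ]]
green (356, 113, 71, 116) (array([ 0.5925,  0.2135, -0.1069]), np.float64(0.982))
```

{"fn": "step_arm", "kwargs": {"plan": [[1,[-0.6,-1.5,-4],[0,0,0]],[1,[-0.6,-1.5,-4],[0,0,0]],[1,[0,0,-4],[0,0,0]],[1,[0,0,-3.5],[0,0,0]],[1,[0,0,-2.2],[0,0,0]]]}}

```text
time: 4.38
ee_pos: [0.3955, 0.2078, 0.0659]
ee_rot: [2.376, 2.055, -0.003]
ft_force: [0.3, 0.3, -0.2]
gripper_width: 0.0871
grasp_force: 0.0
```

{"fn": "step_arm", "kwargs": {"plan": [[1,[0,0,0],[0,0,0]],[0,[0,0,0],[0,0,0]],[0,[0,0,0],[0,0,0]],[0,[0,0,0],[0,0,0]],[0,[0,0,0],[0,0,0]]]}}

```text
time: 5.0
ee_pos: [0.3966, 0.2083, 0.068]
ee_rot: [2.376, 2.055, 0.002]
ft_force: [0.2, -0.1, -0.4]
gripper_width: 0.055
grasp_force: 0.0
```

{"fn": "step_arm", "kwargs": {"plan": [[0.8,[0.2,-0.4,0],[0,0,0]],[0,[0,0,0],[0,0,0]],[0,[0,0,0],[0,0,0]],[0,[0,0,0],[0,0,0]],[0,[0,0,0],[0,0,0]]]}}

```text
time: 5.62
ee_pos: [0.3984, 0.2042, 0.0675]
ee_rot: [2.376, 2.055, 0.0]
ft_force: [-0.3, 0.1, -0.8]
gripper_width: 0.0413
grasp_force: 30.0
```

{"fn": "step_arm", "kwargs": {"plan": [[0,[0,0,0],[0,0,0]],[0,[0,0,0],[0,0,0]],[0,[0,0,0],[0,0,0]]]}}

```text
time: 6.0
ee_pos: [0.3984, 0.2042, 0.0676]
ee_rot: [2.376, 2.055, 0.0]
ft_force: [0.7, -0.2, -1.0]
gripper_width: 0.0414
grasp_force: 30.0
```

{"fn": "step_arm", "kwargs": {"plan": [[0,[0,0,3],[0,0,0]],[0,[0,0,5],[0,0,0]],[0,[1.5,-3,4],[0,0,0.035]],[0,[2.7,-5,0],[0,0,0.035]],[0,[2.7,-5,0],[0,0,0.035]]]}}

```text
time: 6.62
ee_pos: [0.4681, 0.0731, 0.1883]
ee_rot: [2.262, 2.179, 0.003]
ft_force: [0.0, 0.7, -2.8]
gripper_width: 0.0412
grasp_force: 30.0
```

{"fn": "step_arm", "kwargs": {"plan": [[0,[2.7,-5,0],[0,0,0.035]],[0,[2.7,-5,0],[0,0,0.035]],[0,[2.7,-5,0],[0,0,0.035]],[0,[2.5,-3,0],[0,0,0.035]],[0,[0,0,0],[0,0,0]]]}}

```text
time: 7.25
ee_pos: [0.5738, -0.1093, 0.187]
ee_rot: [2.112, 2.324, -0.004]
ft_force: [-0.5, 0.4, -1.5]
gripper_width: 0.0412
grasp_force: 30.0
```

```bash
python3 - <<'E'
from h import *
s=sense();print(s["ee_pos"].round(4),s["joints"].round(3),s["gripper_width"],s["time"])
P=camera_params("wrist");im=camera("wrist");h=cv2.cvtColor(im,cv2.COLOR_RGB2HSV)
g=cv2.morphologyEx(cv2.inRange(h,(105,110,30),(125,255,255)),cv2.MORPH_CLOSE,np.ones((3,3)))
uv=projw([[.6185,-.234,.02]],P)[0];print(uv)
c,_=cv2.findContours(g,cv2.RETR_EXTERNAL,cv2.CHAIN_APPROX_NONE)
for k in c:
    if cv2.contourArea(k)<800: continue
    o=np.zeros(g.shape,np.uint8);cv2.drawContours(o,[k],-1,1,-1)
    print("blue",cv2.boundingRect(k),fit(lambda x:[box(*x,.09,.156,0,.025)],[.6185,-.234,.133],[(o>0,P,projw)]))
cv2.imwrite("pics/w2.png",cv2.resize(im[:,:,::-1],(800,600)))
E
```

```text
[ 0.5738 -0.1093  0.187 ] [-0.421  0.246  0.655  1.718 -0.155  1.231  0.366] 0.04123265621413508 7.25
[283.68576669 281.96914143]
```

View pics/w2.png

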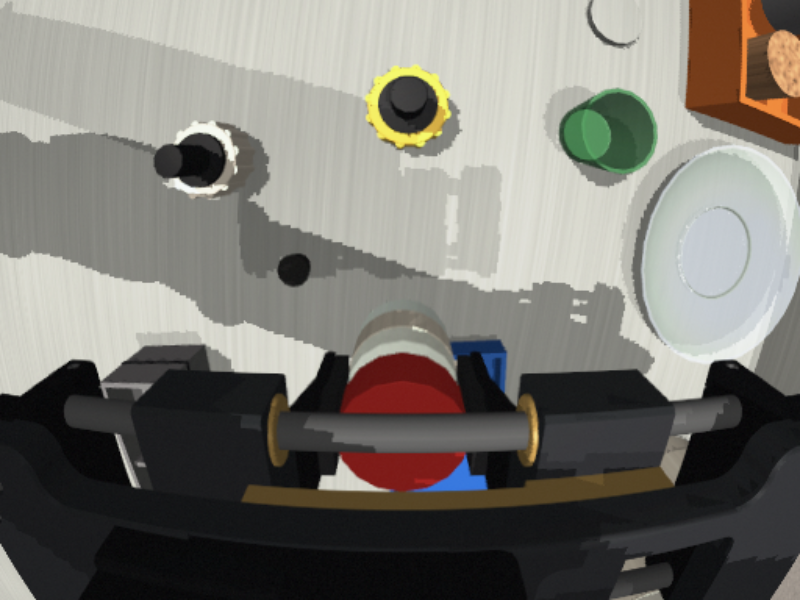

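The wrist view shows the red jar held upright between the pads and the blue tray partly hidden behind it. The white brush is at (200,160), yellow at (407,105), beaker at (610,132). I continue to the tray and settle above the disc.

{"fn": "step_arm", "kwargs": {"plan": [[0,[2.0,-4.4,0],[0,0,0.02]],[0,[2.0,-4.4,0],[0,0,0.02]],[0,[0,0,-4],[0,0,0]],[0,[0,0,-3],[0,0,0]],[0,[0,0,0],[0,0,0]]]}}

```text
time: 7.92
ee_pos: [0.6112, -0.191, 0.1147]
ee_rot: [-2.054, -2.368, 0.003]
ft_force: [-0.7, -1.0, -1.4]
gripper_width: 0.0409
grasp_force: 30.0
```

```bash
python3 - <<'E'
from h import *
s=sense();print(s["ee_pos"].round(4))
P={n:camera_params(n) for n in("top","side")}
for n in P:
    im=camera(n);h=cv2.cvtColor(im,cv2.COLOR_RGB2HSV)
    g=(cv2.inRange(h,(0,150,60),(8,255,255))|cv2.inRange(h,(172,150,60),(180,255,255)))
    print(n,proj([s["ee_pos"]],P[n]),[cv2.boundingRect(c) for c in cv2.findContours(g,0,2)[0] if cv2.contourArea(c)>20])
im=cv2.cvtColor(camera("side"),cv2.COLOR_RGB2BGR);cv2.imwrite("pics/s2.png",cv2.resize(im[130:290,300:460],(600,600),interpolation=cv2.INTER_CUBIC))
E
```

```text
[ 0.6112 -0.191   0.1147]
top [[345.50725143 126.97861502]] []
side [[363.83359532 190.12272156]] [(363, 182, 12, 13), (450, 135, 19, 13)]
```

View pics/s2.png

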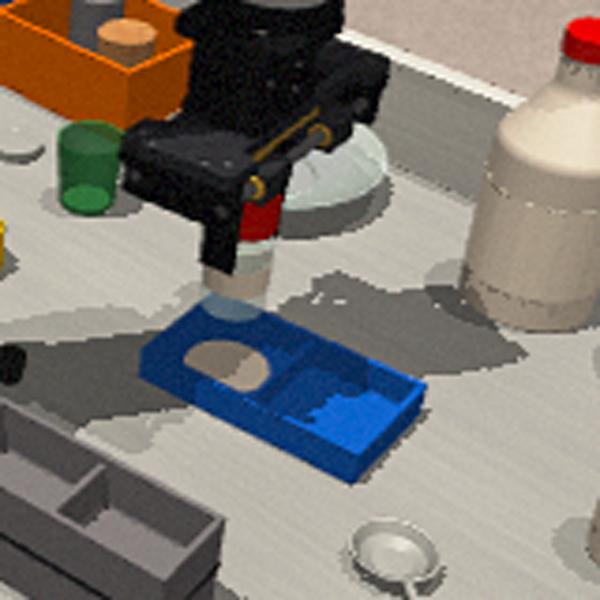

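The side crop shows the jar upright over the disc end of the blue tray, its base at about (235,310) and the disc at (227,365). Now I lower it.

{"fn": "step_arm", "kwargs": {"plan": [[0,[0.3,-0.6,-1.5],[0,0,0.0]],[0,[0,0,-1.5],[0,0,0]],[0,[0,0,-0.8],[0,0,0]],[0,[0,0,0],[0,0,0]]]}}

```text
time: 8.57
ee_pos: [0.6156, -0.1996, 0.0783]
ee_rot: [-2.059, -2.37, 0.002]
ft_force: [-0.1, -0.1, -0.7]
gripper_width: 0.0413
grasp_force: 30.0
```

{"fn": "step_arm", "kwargs": {"plan": [[0,[0,0,-0.3],[0,0,0]],[0,[0,0,-0.1],[0,0,0]],[0,[0,0,0],[0,0,0]]]}}

```text
time: 8.95
ee_pos: [0.6165, -0.1998, 0.0758]
ee_rot: [2.06, 2.371, 0.0]
ft_force: [0.0, 0.7, -2.9]
gripper_width: 0.0412
grasp_force: 30.0
```

{"fn": "step_arm", "kwargs": {"plan": [[0,[-0.2,0.2,-0.2],[0,0,0]],[0,[0,0,-0.2],[0,0,0]],[0,[0,0,0],[0,0,0]]]}}

```text
time: 9.32
ee_pos: [0.6142, -0.1977, 0.0714]
ee_rot: [-2.06, -2.371, 0.0]
ft_force: [0.7, -0.2, -1.3]
gripper_width: 0.0414
grasp_force: 30.0
```

{"fn": "step_arm", "kwargs": {"plan": [[0,[0,0,-0.1],[0,0,0]],[0,[0,0,0],[0,0,0]],[0,[0,0,0],[0,0,0]]]}}

```text
time: 9.7
ee_pos: [0.6144, -0.1979, 0.0706]
ee_rot: [2.061, 2.371, -0.0]
ft_force: [0.0, -0.7, -1.9]
gripper_width: 0.0409
grasp_force: 30.0
```

{"fn": "step_arm", "kwargs": {"plan": [[0,[0,0,-0.1],[0,0,0]],[0,[0,0,0],[0,0,0]]]}}

```text
time: 9.95
ee_pos: [0.6143, -0.1978, 0.0695]
ee_rot: [-2.061, -2.371, 0.0]
ft_force: [0.1, -0.0, -2.0]
gripper_width: 0.0413
grasp_force: 30.0
```

{"fn": "step_arm", "kwargs": {"plan": [[0,[0,0,-0.1],[0,0,0]],[0,[0,0,0],[0,0,0]]]}}

```text
time: 10.2
ee_pos: [0.6143, -0.1978, 0.0685]
ee_rot: [-2.061, -2.371, 0.0]
ft_force: [0.3, 0.6, -1.3]
gripper_width: 0.0415
grasp_force: 30.0
```

{"fn": "step_arm", "kwargs": {"plan": [[0,[0,0,-0.1],[0,0,0]],[0,[0,0,0],[0,0,0]]]}}

```text
time: 10.45
ee_pos: [0.6145, -0.1979, 0.0676]
ee_rot: [2.061, 2.371, 0.0]
ft_force: [0.1, -0.4, -1.2]
gripper_width: 0.0413
grasp_force: 30.0
```

{"fn": "step_arm", "kwargs": {"plan": [[0,[0,0,-0.1],[0,0,0]],[0,[0,0,0],[0,0,0]]]}}

```text
time: 10.7
ee_pos: [0.6145, -0.1979, 0.0676]
ee_rot: [2.061, 2.371, 0.001]
ft_force: [-1.5, 1.5, 5.0]
gripper_width: 0.0413
grasp_force: 30.0
```

{"fn": "step_arm", "kwargs": {"plan": [[0,[0,0,-0.05],[0,0,0]],[0,[0,0,0],[0,0,0]],[0,[0,0,0],[0,0,0]]]}}

```text
time: 11.08
ee_pos: [0.6146, -0.1979, 0.0676]
ee_rot: [2.061, 2.371, 0.001]
ft_force: [-2.6, 0.6, 6.7]
gripper_width: 0.0412
grasp_force: 30.0
```

{"fn": "step_arm", "kwargs": {"plan": [[0.7,[0,0,0],[0,0,0]],[0.7,[0,0,0],[0,0,0]],[0.8,[0,0,0],[0,0,0]],[0.8,[0,0,2],[0,0,0]],[1,[0,0,5],[0,0,0]]]}}

```text
time: 11.7
ee_pos: [0.6129, -0.1972, 0.1355]
ee_rot: [-2.058, -2.368, 0.004]
ft_force: [1.5, -0.2, 0.4]
gripper_width: 0.0733
grasp_force: 0.0
```

{"fn": "step_arm", "kwargs": {"plan": [[1,[0,0,4.0],[0,0,0]],[1,[-2.7,5.5,1],[0,0,-0.03]],[1,[-2.7,5.5,0],[0,0,-0.03]],[1,[-2.7,5.5,0],[0,0,-0.03]],[1,[0,0,0],[0,0,0]]]}}

```text
time: 12.32
ee_pos: [0.5323, -0.0271, 0.1872]
ee_rot: [-2.154, -2.284, -0.005]
ft_force: [0.6, -0.2, 0.1]
gripper_width: 0.087
grasp_force: 0.0
```

```bash
python3 - <<'E'
from h import *
s=sense();print(s["ee_pos"].round(4),s["joints"].round(3))
P=camera_params("wrist");im=camera("wrist")
for q,t in(("brush_white_mid",(.433,-.033)),("brush_yellow_mid",(.565,.0085)),("beaker_mid",(.696,.011))):
    uv=projw([[*t,.03]],P)[0]
    for d in outline_of(q,"wrist")[:2]:
        f=(lambda x:[cyl(*x,.054,0,.06)]) if "bea" in q else (lambda x:[cyl(*x,.052,0,.038),cyl(*x,.02,.038,.085),cyl(*x,.036,.038,.044)])
        print(q,uv.round(),d["conf"],np.round(d["box"]),fit(f,t,[(d["mask"],P,projw)]))
cv2.imwrite("pics/w3.png",cv2.resize(im[:,:,::-1],(800,600)))
P=camera_params("top");im=camera("top");h=cv2.cvtColor(im,cv2.COLOR_RGB2HSV)
m=(cv2.inRange(h,(0,150,60),(8,255,255))|cv2.inRange(h,(172,150,60),(180,255,255)));m[:100]=0
if m.any(): print("red at",fit(lambda x:[cyl(*x,.042,.066,.088)],[.614,-.198],[(m>0,P,proj)]))
E
```

```text
[ 0.5323 -0.0271  0.1872] [-0.594  0.116  0.644  1.839 -0.079  1.21   0.133]
brush_white_mid [164. 185.] 0.7 [141. 156. 192. 209.] (array([ 0.4345, -0.033 ]), np.float64(0.949))
brush_white_mid [164. 185.] 0.54 [380. 138. 438. 191.] (array([ 0.433, -0.033]), np.float64(0.0))
brush_yellow_mid [291. 153.] 0.56 [266. 127. 317. 181.] (array([0.5657, 0.008 ]), np.float64(0.933))
beaker_mid [406. 160.] 0.78 [380. 138. 439. 192.] (array([0.6997, 0.0094]), np.float64(0.878))
red at (array([ 0.6156, -0.1986]), np.float64(0.814))
```

View pics/w3.png

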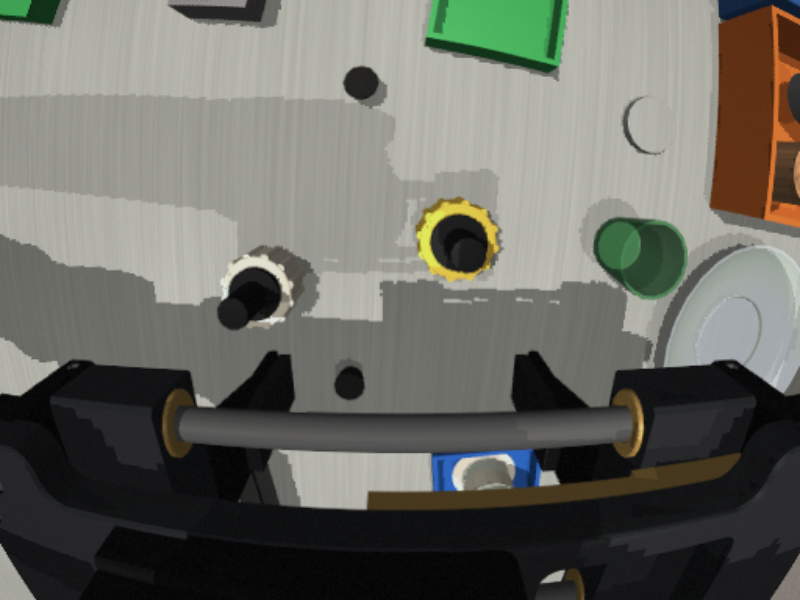

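The red jar stands on its disc at (485,475), and the brush measurements agree to about 2 mm. Next the white brush.

{"fn": "step_arm", "kwargs": {"plan": [[1,[-5.0,-0.3,0],[0,0,0.04]],[1,[-4.8,-0.3,0],[0,0,0.04]],[1,[0,0,-4],[0,0,0]],[1,[0,0,-4],[0,0,0]],[1,[0,0,0],[0,0,0]]]}}

```text
time: 13.2
ee_pos: [0.4332, -0.0405, 0.1042]
ee_rot: [-2.074, -2.355, 0.008]
ft_force: [0.9, 1.0, 0.4]
gripper_width: 0.0873
grasp_force: 0.0
```

{"fn": "step_arm", "kwargs": {"plan": [[1,[0.2,0.7,-2],[0,0,0]],[1,[0,0,-1.4],[0,0,0]],[1,[0,0,0],[0,0,0]]]}}

```text
time: 13.58
ee_pos: [0.4372, -0.0326, 0.072]
ee_rot: [-2.073, -2.36, 0.003]
ft_force: [-0.3, 0.2, -1.0]
gripper_width: 0.0868
grasp_force: 0.0
```

{"fn": "step_arm", "kwargs": {"plan": [[0.5,[0,0,0],[0,0,0]],[0.5,[0,0,0],[0,0,0]],[0.5,[0,0,0],[0,0,0]]]}}

```text
time: 13.95
ee_pos: [0.4377, -0.0318, 0.0725]
ee_rot: [2.072, 2.361, 0.001]
ft_force: [-0.3, 0.1, 0.0]
gripper_width: 0.0645
grasp_force: 0.0
```

{"fn": "step_arm", "kwargs": {"plan": [[0.5,[-0.3,-0.1,-0.2],[0,0,0]],[0,[0,0,0],[0,0,0]],[0,[0,0,0],[0,0,0]],[0,[0,0,0],[0,0,0]],[0,[0,0,0],[0,0,0]]]}}

```text
time: 14.58
ee_pos: [0.4344, -0.0328, 0.0701]
ee_rot: [2.072, 2.361, -0.0]
ft_force: [-0.7, -0.2, 0.3]
gripper_width: 0.0195
grasp_force: 30.0
```

{"fn": "step_arm", "kwargs": {"plan": [[0,[0,0,0],[0,0,0]],[0,[0,0,0],[0,0,0]],[0,[0,0,0],[0,0,0]]]}}

```text
time: 14.95
ee_pos: [0.4344, -0.0328, 0.0701]
ee_rot: [2.072, 2.361, -0.0]
ft_force: [0.5, -0.1, -0.8]
gripper_width: 0.0189
grasp_force: 30.0
```

{"fn": "step_arm", "kwargs": {"plan": [[0,[0,0,4],[0,0,0]],[0,[0,0,4.5],[0,0,0]],[0,[2,-2.5,3],[0,0,0]],[0,[3.8,-4.8,0],[0,0,0]],[0,[3.8,-4.8,0],[0,0,0]]]}}

```text
time: 15.58
ee_pos: [0.5319, -0.1544, 0.186]
ee_rot: [2.069, 2.363, 0.004]
ft_force: [0.9, -0.5, 0.3]
gripper_width: 0.0193
grasp_force: 30.0
```

{"fn": "step_arm", "kwargs": {"plan": [[0,[3.8,-4.8,0],[0,0,0]],[0,[3.8,-4.8,0],[0,0,0]],[0,[1.8,-2.3,0],[0,0,0]],[0,[0,0,0],[0,0,0]]]}}

```text
time: 16.08
ee_pos: [0.6242, -0.2754, 0.1838]
ee_rot: [-2.076, -2.358, 0.005]
ft_force: [0.5, 0.6, -0.7]
gripper_width: 0.0194
grasp_force: 30.0
```

{"fn": "step_arm", "kwargs": {"plan": [[0,[0,0.2,-4],[0,0,0]],[0,[0,0,-3.5],[0,0,0]],[0,[0,0,-1.5],[0,0,0]],[0,[0,0,0],[0,0,0]],[0,[0,0,0],[0,0,0]]]}}

```text
time: 16.7
ee_pos: [0.6252, -0.2711, 0.0969]
ee_rot: [2.071, 2.359, 0.002]
ft_force: [0.1, -0.6, -0.6]
gripper_width: 0.0192
grasp_force: 30.0
```

{"fn": "step_arm", "kwargs": {"plan": [[0,[-0.1,-0.2,-1.2],[0,0,0]],[0,[0,0,-0.7],[0,0,0]],[0,[0,0,0],[0,0,0]]]}}

```text
time: 17.08
ee_pos: [0.6228, -0.2726, 0.0752]
ee_rot: [-2.072, -2.36, 0.001]
ft_force: [0.2, -0.4, -0.9]
gripper_width: 0.0193
grasp_force: 30.0
```

{"fn": "step_arm", "kwargs": {"plan": [[0,[0,0,-0.25],[0,0,0]],[0,[0,0,0],[0,0,0]],[0,[0,0,0],[0,0,0]]]}}

```text
time: 17.45
ee_pos: [0.6236, -0.2732, 0.0741]
ee_rot: [2.072, 2.36, 0.0]
ft_force: [-1.1, 0.3, 3.3]
gripper_width: 0.019
grasp_force: 30.0
```

{"fn": "step_arm", "kwargs": {"plan": [[0.5,[0,0,0],[0,0,0]],[0.5,[0,0,0],[0,0,0]],[0.5,[0,0,1],[0,0,0]],[0.8,[0,0,5],[0,0,0]],[1,[0,0,5],[0,0,0]]]}}

```text
time: 18.08
ee_pos: [0.6232, -0.2728, 0.1851]
ee_rot: [-2.073, -2.361, 0.001]
ft_force: [0.8, -0.4, 0.6]
gripper_width: 0.0557
grasp_force: 0.0
```

{"fn": "step_arm", "kwargs": {"plan": [[1,[-1.2,5.6,0],[0,0,-0.03]],[1,[-1.2,5.6,0],[0,0,-0.03]],[1,[-1.2,5.6,0],[0,0,-0.03]],[1,[-1.2,5.6,0],[0,0,-0.03]],[1,[-1,5.6,0],[0,0,-0.03]]]}}

```text
time: 18.7
ee_pos: [0.565, 0.0088, 0.1844]
ee_rot: [2.245, 2.197, 0.002]
ft_force: [1.0, 0.1, -0.1]
gripper_width: 0.0869
grasp_force: 0.0
```

{"fn": "step_arm", "kwargs": {"plan": [[1,[0,0,-2],[0,0,0]],[1,[0,0,0],[0,0,0]]]}}

```text
time: 18.95
ee_pos: [0.5644, 0.0067, 0.1627]
ee_rot: [-2.243, -2.199, 0.004]
ft_force: [0.9, -0.7, 0.0]
gripper_width: 0.0869
grasp_force: 0.0
```

{"fn": "step_arm", "kwargs": {"plan": [[0.7,[0.1,0.1,-4],[0,0,0]],[0.6,[0,0,-3],[0,0,0]],[0.6,[0,0,-2],[0,0,0]],[0.6,[0,0,0],[0,0,0]],[0.6,[0,0,0],[0,0,0]]]}}

```text
time: 19.58
ee_pos: [0.5674, 0.0073, 0.0748]
ee_rot: [2.244, 2.197, 0.002]
ft_force: [-0.2, -0.2, 0.7]
gripper_width: 0.0535
grasp_force: 0.0
```

{"fn": "step_arm", "kwargs": {"plan": [[0.5,[-0.2,0.1,-0.4],[0,0,0]],[0.3,[0,0,0],[0,0,0]],[0,[0,0,0],[0,0,0]],[0,[0,0,0],[0,0,0]],[0,[0,0,0],[0,0,0]]]}}

```text
time: 20.2
ee_pos: [0.5644, 0.0092, 0.0696]
ee_rot: [2.243, 2.199, 0.0]
ft_force: [0.4, 0.7, 0.1]
gripper_width: 0.019
grasp_force: 30.1
```

{"fn": "step_arm", "kwargs": {"plan": [[0,[0,0,0],[0,0,0]],[0,[0,0,0],[0,0,0]]]}}

```text
time: 20.45
ee_pos: [0.5644, 0.0092, 0.0696]
ee_rot: [2.244, 2.199, 0.0]
ft_force: [0.0, -0.3, 0.3]
gripper_width: 0.019
grasp_force: 30.1
```

{"fn": "step_arm", "kwargs": {"plan": [[0,[0,0,4],[0,0,0]],[0,[0,0,5],[0,0,0]],[0,[0.8,5.5,1],[0,0,-0.03]],[0,[0.8,5.6,0],[0,0,-0.03]],[0,[0.8,5.6,0],[0,0,-0.03]]]}}

```text
time: 21.08
ee_pos: [0.5885, 0.1779, 0.1699]
ee_rot: [-2.341, -2.094, -0.001]
ft_force: [0.9, -0.4, -0.6]
gripper_width: 0.0192
grasp_force: 30.1
```

{"fn": "step_arm", "kwargs": {"plan": [[0,[0,0,0],[0,0,0]],[0,[0,0,0],[0,0,0]]]}}

```text
time: 21.32
ee_pos: [0.5882, 0.1755, 0.1691]
ee_rot: [2.339, 2.096, -0.002]
ft_force: [-0.4, -0.1, -0.6]
gripper_width: 0.0195
grasp_force: 30.1
```

```bash
python3 - <<'E'
from h import *
s=sense();print(s["ee_pos"].round(4),s["joints"].round(3))
P=camera_params("wrist");im=camera("wrist");h=cv2.cvtColor(im,cv2.COLOR_RGB2HSV)
for x,y in((.5883,.176),(.5967,.2516)): print(projw([[x,y,.005]],P)*1.5625)
w=((h[:,:,1]<40)&(h[:,:,2]>140)).astype(np.uint8);uv=projw([[.5967,.2516,.005]],P)[0].astype(int)
n,l,st,ce=cv2.connectedComponentsWithStats(w);i=l[uv[1],uv[0]];print(st[i],unproj(ce[i],.0045,P,1))
cv2.imwrite("pics/w4.png",cv2.resize(im[:,:,::-1],(800,600)))
E
```

```text
[0.5882 0.1755 0.1691] [-0.961  0.36   0.777  1.666 -0.264  1.225 -0.235]
[[402.03476324 283.56894466]]
[[402.18565842 170.34889292]]
[ 229   82   54   54 2309] [[0.59489177 0.25201042 0.0045    ]]
```

View pics/w4.png

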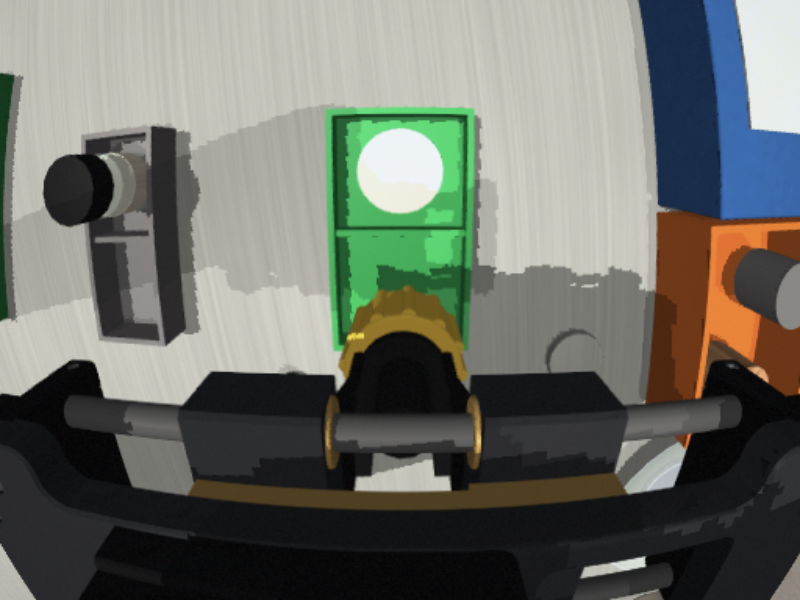

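The wrist view shows the brush over the plain half of the green tray, with the disc centre at (400,170), which unprojects to (0.595, 0.252).

{"fn": "step_arm", "kwargs": {"plan": [[0,[-0.1,0.1,-4],[0,0,0]],[0,[0,0,-2.5],[0,0,0]],[0,[0,0,-1],[0,0,0]],[0,[0,0,0],[0,0,0]],[0,[0,0,0],[0,0,0]]]}}

```text
time: 22.0
ee_pos: [0.5884, 0.1768, 0.0959]
ee_rot: [2.34, 2.095, 0.003]
ft_force: [0.1, -0.3, -0.9]
gripper_width: 0.0193
grasp_force: 30.1
```

{"fn": "step_arm", "kwargs": {"plan": [[0,[0,0,-1.2],[0,0,0]],[0,[0,0,-0.7],[0,0,0]],[0,[0,0,0],[0,0,0]],[0,[0,0,0],[0,0,0]]]}}

```text
time: 22.5
ee_pos: [0.5874, 0.1771, 0.0756]
ee_rot: [2.34, 2.096, -0.0]
ft_force: [0.4, -0.3, -0.6]
gripper_width: 0.0193
grasp_force: 30.1
```

{"fn": "step_arm", "kwargs": {"plan": [[0,[0,0,-0.2],[0,0,0]],[0,[0,0,0],[0,0,0]],[0,[0,0,0],[0,0,0]]]}}

```text
time: 22.88
ee_pos: [0.5874, 0.1771, 0.0737]
ee_rot: [2.34, 2.096, 0.0]
ft_force: [0.5, 0.9, -0.4]
gripper_width: 0.0191
grasp_force: 30.1
```

{"fn": "step_arm", "kwargs": {"plan": [[0,[0,0,-0.1],[0,0,0]],[0,[0,0,0],[0,0,0]],[0.5,[0,0,0],[0,0,0]],[0.5,[0,0,0],[0,0,0]],[0.5,[0,0,0],[0,0,0]]]}}

```text
time: 23.5
ee_pos: [0.5873, 0.1772, 0.0723]
ee_rot: [2.34, 2.096, -0.0]
ft_force: [-0.5, -0.5, -0.2]
gripper_width: 0.0398
grasp_force: 0.0
```

{"fn": "step_arm", "kwargs": {"plan": [[0.6,[0,0,2],[0,0,0]],[0.8,[0,0,5],[0,0,0]],[1,[0,0,4],[0,0,0]],[1,[-3.6,2,0],[0,0,-0.03]],[1,[-3.6,2,0],[0,0,0]]]}}

```text
time: 24.12
ee_pos: [0.5156, 0.2172, 0.1846]
ee_rot: [2.373, 2.058, 0.004]
ft_force: [0.4, 0.3, -0.6]
gripper_width: 0.0826
grasp_force: 0.0
```

{"fn": "step_arm", "kwargs": {"plan": [[1,[-3.6,2,0],[0,0,0]],[1,[-3.6,2,0],[0,0,0]],[1,[-3.6,1.8,0],[0,0,0]],[1,[0,0,0],[0,0,0]],[1,[0,0,0],[0,0,0]]]}}

```text
time: 24.75
ee_pos: [0.4085, 0.2748, 0.1837]
ee_rot: [2.372, 2.06, 0.003]
ft_force: [0.3, -1.0, -0.7]
gripper_width: 0.0869
grasp_force: 0.0
```

{"fn": "step_arm", "kwargs": {"plan": [[1,[-0.2,0.1,-4],[0,0,0]],[0.9,[0,0,-4],[0,0,0]],[0.8,[0,0,-2.5],[0,0,0]],[0.8,[0,0,0],[0,0,0]],[0.8,[0,0,0],[0,0,0]]]}}

```text
time: 25.38
ee_pos: [0.407, 0.276, 0.0788]
ee_rot: [2.372, 2.058, 0.003]
ft_force: [-0.0, 1.0, 0.3]
gripper_width: 0.07
grasp_force: 0.0
```

{"fn": "step_arm", "kwargs": {"plan": [[0.8,[-0.1,0,-1.1],[0,0,0]],[0.8,[0,0,0],[0,0,0]],[0,[0,0,0],[0,0,0]],[0,[0,0,0],[0,0,0]],[0,[0,0,0],[0,0,0]]]}}

```text
time: 26.0
ee_pos: [0.4045, 0.2763, 0.0668]
ee_rot: [-2.371, -2.061, -0.001]
ft_force: [0.8, -0.9, -0.2]
gripper_width: 0.0476
grasp_force: 0.0
```

{"fn": "step_arm", "kwargs": {"plan": [[0,[0,0,0],[0,0,0]],[0,[0,0,0],[0,0,0]],[0,[0,0,0],[0,0,0]]]}}

```text
time: 26.38
ee_pos: [0.4047, 0.2763, 0.0668]
ee_rot: [2.371, 2.06, 0.001]
ft_force: [0.9, 0.1, 1.7]
gripper_width: 0.0412
grasp_force: 30.0
```

{"fn": "step_arm", "kwargs": {"plan": [[0,[0,0,3],[0,0,0]],[0,[0,0,5],[0,0,0]],[0,[2,-0.3,3],[0,0,0]],[0,[4.3,-0.5,0],[0,0,0.01]],[0,[4.3,-0.5,0],[0,0,0.01]]]}}

```text
time: 27.0
ee_pos: [0.5108, 0.2637, 0.1768]
ee_rot: [-2.347, -2.086, -0.001]
ft_force: [-0.1, 0.6, -1.9]
gripper_width: 0.0411
grasp_force: 30.0
```

{"fn": "step_arm", "kwargs": {"plan": [[0,[4.3,-0.5,0],[0,0,0.01]],[0,[4.1,-0.6,0],[0,0,0]],[0,[0,0,0],[0,0,0]],[0,[0,0,0],[0,0,0]]]}}

```text
time: 27.5
ee_pos: [0.5932, 0.2521, 0.1756]
ee_rot: [-2.339, -2.095, 0.004]
ft_force: [-0.1, 1.0, -1.3]
gripper_width: 0.0414
grasp_force: 30.0
```

{"fn": "step_arm", "kwargs": {"plan": [[0,[0.2,0,-4],[0,0,0]],[0,[0,0,-3],[0,0,0]],[0,[0,0,-1.5],[0,0,0]],[0,[0,0,0],[0,0,0]],[0,[0,0,0],[0,0,0]]]}}

```text
time: 28.12
ee_pos: [0.597, 0.2527, 0.0931]
ee_rot: [2.34, 2.096, 0.004]
ft_force: [0.8, 0.0, -1.2]
gripper_width: 0.0412
grasp_force: 30.0
```

{"fn": "step_arm", "kwargs": {"plan": [[0,[0,0,-1],[0,0,0]],[0,[0,0,-0.4],[0,0,0]],[0,[0,0,0],[0,0,0]],[0,[0,0,0],[0,0,0]]]}}

```text
time: 28.62
ee_pos: [0.5965, 0.2521, 0.0777]
ee_rot: [2.34, 2.096, 0.0]
ft_force: [0.0, 0.5, -0.5]
gripper_width: 0.0411
grasp_force: 30.0
```

{"fn": "step_arm", "kwargs": {"plan": [[0,[-0.1,0,-0.4],[0,0,0]],[0,[0,0,-0.3],[0,0,0]],[0,[0,0,-0.2],[0,0,0]],[0,[0,0,0],[0,0,0]]]}}

```text
time: 29.12
ee_pos: [0.5952, 0.2521, 0.0683]
ee_rot: [2.34, 2.096, -0.001]
ft_force: [-0.5, -0.2, -1.9]
gripper_width: 0.0414
grasp_force: 30.0
```

{"fn": "step_arm", "kwargs": {"plan": [[0,[0,0,-0.1],[0,0,0]],[0,[0,0,0],[0,0,0]]]}}

```text
time: 29.38
ee_pos: [0.5954, 0.2522, 0.0676]
ee_rot: [2.34, 2.096, 0.0]
ft_force: [0.6, 0.3, -2.8]
gripper_width: 0.0412
grasp_force: 30.0
```

{"fn": "step_arm", "kwargs": {"plan": [[0,[0,0,-0.1],[0,0,0]],[0,[0,0,0],[0,0,0]]]}}

```text
time: 29.62
ee_pos: [0.5956, 0.2522, 0.0669]
ee_rot: [2.34, 2.096, 0.001]
ft_force: [-1.5, 0.8, 1.4]
gripper_width: 0.0412
grasp_force: 30.0
```

{"fn": "step_arm", "kwargs": {"plan": [[0.7,[0,0,0],[0,0,0]],[0.7,[0,0,0],[0,0,0]],[0.8,[0,0,0],[0,0,0]],[0.8,[0,0,2],[0,0,0]],[1,[0,0,5],[0,0,0]]]}}

```text
time: 30.25
ee_pos: [0.5939, 0.2517, 0.1362]
ee_rot: [-2.34, -2.095, 0.007]
ft_force: [0.9, 1.5, 0.0]
gripper_width: 0.0737
grasp_force: 0.0
```

{"fn": "step_arm", "kwargs": {"plan": [[1,[0,0,5.5],[0,0,0]],[1,[-4,-0.4,4],[0,0,0]],[1,[-5,-0.5,1],[0,0,0]],[1,[-5,-0.5,0],[0,0,-0.03]],[1,[-4.5,-0.5,0],[0,0,0]]]}}

```text
time: 30.88
ee_pos: [0.4093, 0.2327, 0.2427]
ee_rot: [-2.372, -2.059, -0.003]
ft_force: [-0.2, 1.1, 0.2]
gripper_width: 0.0869
grasp_force: 0.0
```

{"fn": "step_arm", "kwargs": {"plan": [[1,[0,0,0],[0,0,0]],[1,[0,0,0],[0,0,0]]]}}

```text
time: 31.12
ee_pos: [0.4114, 0.2332, 0.2428]
ee_rot: [-2.372, -2.059, -0.004]
ft_force: [0.4, 0.4, 0.5]
gripper_width: 0.0871
grasp_force: 0.0
```

```bash
python3 - <<'E'
from h import *
s=sense();print(s["ee_pos"].round(4),s["joints"].round(3))
P=camera_params("wrist");im=camera("wrist");np.save("w5.npy",im)
for d in outline_of("carrier_mid","wrist")[:2]:
    print(d["conf"],np.round(d["box"]),fit(lambda x:[box(*x,.06,.15,0,.036)],[.4,.239,-.145],[(d["mask"],P,projw)]))
p=box(.4,.239,-.145,.06,.15,0,.036);print((projw(p[1::2],P)).round(1).tolist())
u=projw([[.4,.239,.03]],P)[0].astype(int);l,t=max(u[0]-100,0),max(u[1]-75,0);print(l,t)
cv2.imwrite("pics/w5.png",cv2.resize(im[t:t+150,l:l+200,::-1],(800,600),interpolation=cv2.INTER_CUBIC))
E
```

```text
[0.4114 0.2332 0.2428] [-1.397 -0.118  0.779  1.9    0.085  1.325 -0.783]
0.97 [221. 105. 276. 228.] (array([ 0.4009,  0.2381, -0.1549]), np.float64(0.962))
[[223.8, 227.7], [220.9, 107.3], [270.8, 228.0], [272.8, 107.2]]
147 94
```

View pics/w5.png

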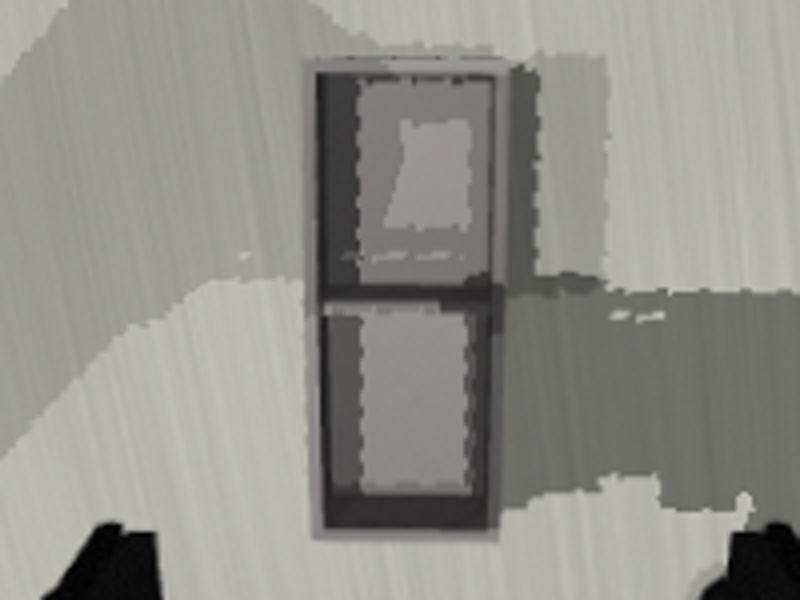

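The carrier is empty and undisturbed, with crop corners at (303,58), (510,60), (499,540), (313,540). That gives a pose of about (0.4015, 0.2375), yaw −0.15.

{"fn": "step_arm", "kwargs": {"plan": [[1,[-0.5,0.2,-5],[0,0,-0.01]],[1,[-0.5,0.2,-5],[0,0,0]],[1,[0,0,-4],[0,0,0]],[1,[0,0,-2],[0,0,0]],[1,[0,0,0],[0,0,0]]]}}

```text
time: 31.85
ee_pos: [0.4006, 0.2355, 0.0801]
ee_rot: [2.381, 2.044, -0.007]
ft_force: [0.2, 0.8, -0.1]
gripper_width: 0.0872
grasp_force: 0.0
```

{"fn": "step_arm", "kwargs": {"plan": [[1,[0,0,0],[0,0,0]]]}}

```text
time: 31.98
ee_pos: [0.4018, 0.2372, 0.0824]
ee_rot: [2.382, 2.047, 0.002]
ft_force: [-0.4, -0.6, -0.8]
gripper_width: 0.0872
grasp_force: 0.0
```

{"fn": "step_arm", "kwargs": {"plan": [[1,[0,0,-2.5],[0,0,0]],[1,[0,0,-2],[0,0,0]],[1,[0,0,-0.7],[0,0,0]],[1,[0,0,0],[0,0,0]],[1,[0,0,0],[0,0,0]]]}}

```text
time: 32.6
ee_pos: [0.4011, 0.2377, 0.0305]
ee_rot: [-2.382, -2.049, -0.003]
ft_force: [0.1, -0.0, 0.3]
gripper_width: 0.0868
grasp_force: 0.0
```

{"fn": "step_arm", "kwargs": {"plan": [[0,[0,0,0],[0,0,0]],[0,[0,0,0],[0,0,0]],[0,[0,0,0],[0,0,0]],[0,[0,0,0],[0,0,0]],[0,[0,0,0],[0,0,0]]]}}

```text
time: 33.22
ee_pos: [0.4004, 0.2372, 0.0297]
ee_rot: [2.382, 2.049, 0.0]
ft_force: [-0.0, -0.2, 2.2]
gripper_width: 0.0595
grasp_force: 30.0
```

{"fn": "step_arm", "kwargs": {"plan": [[0,[0,0,2],[0,0,0]],[0,[0,0,4],[0,0,0]],[0,[1.5,-3,4],[0,0,0.02]],[0,[2,-4.6,4],[0,0,0.03]],[0,[2,-4.6,2],[0,0,0.03]]]}}

```text
time: 33.85
ee_pos: [0.4559, 0.1154, 0.1903]
ee_rot: [-2.295, -2.144, -0.005]
ft_force: [1.0, -0.5, -1.8]
gripper_width: 0.0599
grasp_force: 30.0
```

{"fn": "step_arm", "kwargs": {"plan": [[0,[2,-4.8,0],[0,0,0.03]],[0,[2,-4.8,0],[0,0,0.03]],[0,[0,-5.4,0],[0,0,0.03]],[0,[-1,-5.4,0],[0,0,0.03]],[0,[-1,-5.4,0],[0,0,0.03]]]}}

```text
time: 34.48
ee_pos: [0.4741, -0.1432, 0.1882]
ee_rot: [-2.129, -2.31, -0.001]
ft_force: [0.4, 0.5, -1.1]
gripper_width: 0.06
grasp_force: 30.0
```

{"fn": "step_arm", "kwargs": {"plan": [[0,[-1,-5.4,0],[0,0,0.03]],[0,[-1.5,-5.4,0],[0,0,0.02]],[0,[-1.5,-5.4,0],[0,0,0.02]],[0,[-1,-3,0],[0,0,0]],[0,[0,0,0],[0,0,0]]]}}

```text
time: 35.1
ee_pos: [0.4224, -0.3367, 0.1883]
ee_rot: [-2.056, -2.375, 0.004]
ft_force: [-0.3, 0.6, -1.9]
gripper_width: 0.0598
grasp_force: 30.0
```

```bash
python3 - <<'E'
from h import *
s=sense();M=R.from_rotvec(s["ee_rot"]).as_matrix();print(s["ee_pos"].round(4),s["joints"].round(3),s["gripper_width"],"yaw",np.arctan2(M[1,1],M[0,1]))
P=camera_params("wrist");im=camera("wrist")
for d in outline_of("pile","wrist")[:2]:
    print(d["conf"],np.round(d["box"]),fit(lambda x:[box(*x,.06,.15,0,.072)],[.4,-.2568,.145],[(d["mask"],P,projw)]))
p=box(.3997,-.2568,.145,.06,.15,0,.072);print((projw(p[1::2],P)*1.5625).round(1).tolist())
cv2.imwrite("pics/w6.png",cv2.resize(im[:,:,::-1],(800,600),interpolation=cv2.INTER_CUBIC))
E
```

```text
[ 0.4224 -0.3367  0.1883] [-0.431  0.242  1.202  1.831 -0.237  1.231  0.985] 0.05977418137997508 yaw 0.14344209898786175
0.71 [205.  22. 281. 117.] (array([ 0.3998, -0.2567,  0.1422]), np.float64(0.562))
[[331.3, 293.4], [327.0, 31.7], [435.0, 293.3], [436.6, 29.7]]
```

View pics/w6.png

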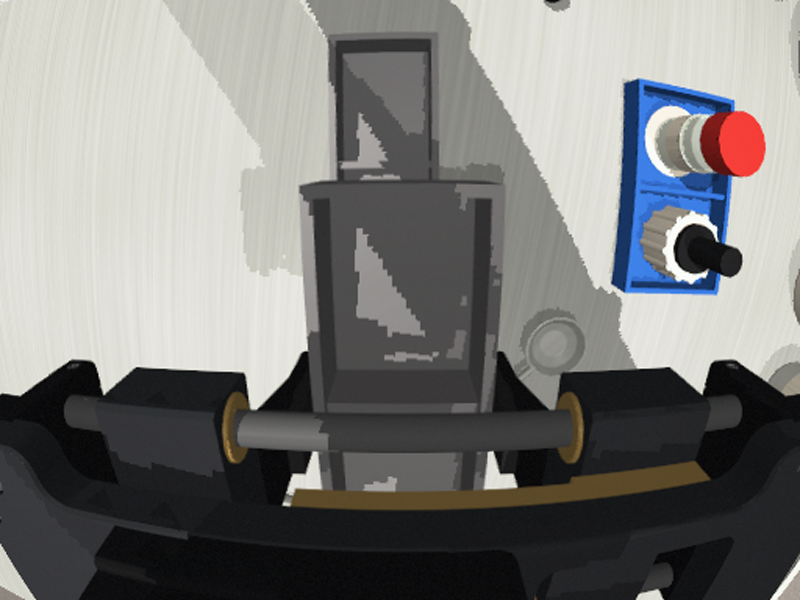

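```bash
python3 - <<'E'
from h import *
s=sense();P=camera_params("wrist");x,y,z=s["ee_pos"]
p=box(x,y,.1434,.06,.15,z-.0297,z+.0063);print((projw(p[1::2],P)*1.5625).round(1).tolist())
print("observed held far rim as xy",unproj(np.array([[300,187],[504,183.]])/1.5625,z+.0063,P,1).round(4).tolist(),p[[3,7]].round(4).tolist())
print("pile far rim",unproj(np.array([[329,34],[438,32.]])/1.5625,.072,P,1).round(4).tolist(),box(.3997,-.2568,.145,.06,.15,0,.072)[[3,7]].round(4).tolist())
E
```

```text
[[329.0, 561.0], [299.3, 185.1], [470.9, 561.9], [505.2, 186.5]]
observed held far rim as xy [[0.3846, -0.2636, 0.1943], [0.4431, -0.2536, 0.1943]] [[0.3843, -0.2631, 0.1943], [0.4437, -0.2545, 0.1943]]
pile far rim [[0.362, -0.1846, 0.072], [0.421, -0.1755, 0.072]] [[0.3592, -0.1869, 0.072], [0.4185, -0.1783, 0.072]]
```

```bash
python3 - <<'E'
from h import *
s=sense();P=camera_params("wrist");im=camera("wrist");s2=sense();print(s["ee_pos"],s2["ee_pos"])
np.savez("w7.npz",im=im,K=P["K"],E=P["extrinsics"])
print(projw(box(.3997,-.2568,.145,.06,.15,0,.072)[1::2],P).round(1).tolist())
cv2.imwrite("pics/w7.png",cv2.resize(im[10:130,180:340,::-1],(800,600),interpolation=cv2.INTER_CUBIC))
E
```

```text
[ 0.42470495 -0.33305469  0.18802856] [ 0.42531291 -0.33229206  0.18808218]
[[209.0, 191.3], [206.9, 23.9], [275.1, 191.6], [277.0, 22.9]]
```

View pics/w7.png

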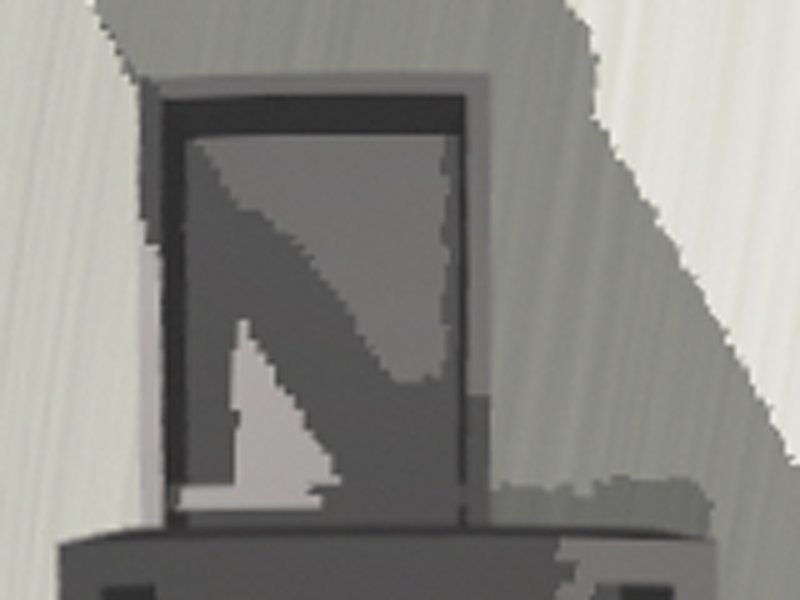

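The pile's far rim corners are at crop px (137,80) and (490,73). That puts the pile at about (0.400, −0.2576), yaw 0.147.

{"fn": "step_arm", "kwargs": {"plan": [[0,[-1.2,3.7,0],[0,0,0]],[0,[-1.3,3.7,0],[0,0,0]],[0,[0,0,-3],[0,0,0]],[0,[0,0,-2],[0,0,0]],[0,[0,0,0],[0,0,0]]]}}

```text
time: 35.88
ee_pos: [0.3995, -0.2574, 0.1376]
ee_rot: [-2.044, -2.383, 0.0]
ft_force: [-0.2, -0.4, -1.8]
gripper_width: 0.0597
grasp_force: 30.0
```

{"fn": "step_arm", "kwargs": {"plan": [[0,[0,0,0],[0,0,0]],[0,[0,0,0],[0,0,0]],[0,[0,0,0],[0,0,0]]]}}

```text
time: 36.25
ee_pos: [0.4002, -0.26, 0.139]
ee_rot: [2.048, 2.381, -0.0]
ft_force: [-0.1, -0.2, -1.9]
gripper_width: 0.0597
grasp_force: 30.0
```

{"fn": "step_arm", "kwargs": {"plan": [[0,[0,0.2,-1.8],[0,0,0]],[0,[0,0,-1.2],[0,0,0]],[0,[0,0,-0.3],[0,0,0]],[0,[0,0,0],[0,0,0]],[0,[0,0,0],[0,0,0]]]}}

```text
time: 36.88
ee_pos: [0.4002, -0.2579, 0.1061]
ee_rot: [2.048, 2.381, 0.001]
ft_force: [-1.2, 0.8, -2.2]
gripper_width: 0.0599
grasp_force: 30.0
```

{"fn": "step_arm", "kwargs": {"plan": [[0,[0,0,0],[0,0,0]],[0,[0,0,0],[0,0,0]]]}}

```text
time: 37.12
ee_pos: [0.4001, -0.2576, 0.1058]
ee_rot: [2.048, 2.381, 0.001]
ft_force: [0.1, 0.9, -1.5]
gripper_width: 0.0597
grasp_force: 30.0
```

```bash
python3 - <<'E'
from h import *
s=sense();M=R.from_rotvec(s["ee_rot"]).as_matrix();print(s["ee_pos"].round(4),np.arctan2(M[1,1],M[0,1]),M[2].round(4))
im=camera("side")
cv2.imwrite("pics/s8.png",cv2.resize(im[210:330,265:385,::-1],(600,600),interpolation=cv2.INTER_CUBIC))
E
```

```text
[ 0.4001 -0.2576  0.1058] 0.15010675620604474 [ 1.e-04  7.e-04 -1.e+00]
```

View pics/s8.png

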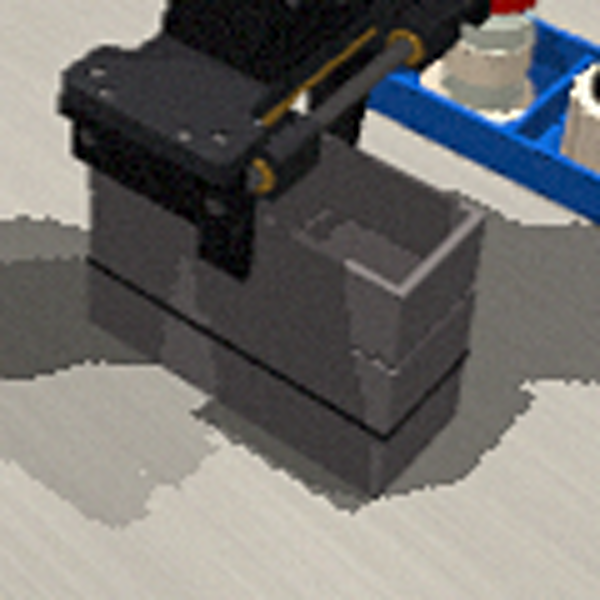

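The held carrier lines up with the pile: its edges run straight through at x≈90 and at the near corner (390,300)–(380,490). I lower it gently.

{"fn": "step_arm", "kwargs": {"plan": [[0,[0,0,-0.2],[0,0,0]],[0,[0,0,-0.1],[0,0,0]],[0,[0,0,0],[0,0,0]]]}}

```text
time: 37.55
ee_pos: [0.3997, -0.2577, 0.1024]
ee_rot: [-2.049, -2.381, 0.0]
ft_force: [-0.4, -0.1, -2.3]
gripper_width: 0.0597
grasp_force: 30.0
```

{"fn": "step_arm", "kwargs": {"plan": [[0,[0,0,-0.1],[0,0,0]],[0,[0,0,0],[0,0,0]],[0,[0,0,0],[0,0,0]]]}}

```text
time: 37.92
ee_pos: [0.4, -0.2577, 0.1017]
ee_rot: [2.049, 2.382, 0.0]
ft_force: [-1.0, 0.7, 0.9]
gripper_width: 0.0597
grasp_force: 30.0
```

{"fn": "step_arm", "kwargs": {"plan": [[0,[0,0,-0.05],[0,0,0]],[0,[0,0,0],[0,0,0]]]}}

```text
time: 38.17
ee_pos: [0.4, -0.2578, 0.1017]
ee_rot: [-2.048, -2.381, -0.001]
ft_force: [-2.8, 2.2, 7.0]
gripper_width: 0.0599
grasp_force: 30.0
```

{"fn": "step_arm", "kwargs": {"plan": [[1,[0,0,0],[0,0,0]],[1,[0,0,0],[0,0,0]],[1,[0,0,0],[0,0,0]],[1,[0,0,2],[0,0,0]],[1,[0,0,4],[0,0,0]]]}}

```text
time: 38.8
ee_pos: [0.3987, -0.2573, 0.1606]
ee_rot: [-2.048, -2.379, 0.006]
ft_force: [1.1, -0.3, 0.5]
gripper_width: 0.0868
grasp_force: 0.0
```

{"fn": "step_arm", "kwargs": {"plan": [[1,[0,0,5],[0,0,0]],[1,[1,5,2],[0,0,0]],[1,[1.5,5,0],[0,0,0]],[1,[1.5,5,0],[0,0,0]],[1,[0,0,0],[0,0,0]]]}}

```text
time: 39.42
ee_pos: [0.4406, -0.1036, 0.2308]
ee_rot: [-2.04, -2.389, 0.0]
ft_force: [-0.6, -1.1, -0.3]
gripper_width: 0.0872
grasp_force: 0.0
```

{"fn": "step_arm", "kwargs": {"plan": [[1,[1,5,2],[0,0,0]],[1,[0,5.5,0],[0,0,0]],[1,[0,5.5,0],[0,0,0]],[1,[0,5.5,0],[0,0,0]],[1,[0,0,0],[0,0,0]]]}}

```text
time: 40.05
ee_pos: [0.4493, 0.1108, 0.2506]
ee_rot: [2.041, 2.388, -0.001]
ft_force: [-0.1, -1.8, -0.6]
gripper_width: 0.0872
grasp_force: 0.0
```

```bash
python3 - <<'E'
from h import *
P={n:camera_params(n) for n in("top","side")};
it=camera("top");ims=camera("side")
for n in P:
    for d in outline_of("pile",n)[:1]+outline_of("carrier_mid",n)[:2]:
        print(n,round(d["conf"],2),np.round(d["box"]),fit(lambda x:[box(*x,.06,.15,0,.108)],[.4,-.257,.147],[(d["mask"],P[n],proj)]))
a=cv2.resize(it[70:240,130:400,::-1],(800,504),interpolation=cv2.INTER_CUBIC)
cv2.imwrite("pics/t9.png",a);cv2.imwrite("pics/s9.png",cv2.resize(ims[110:320,170:450,::-1],(800,600),interpolation=cv2.INTER_CUBIC))
E
```

```text
top 0.68 [328. 206. 384. 231.] (array([ 0.3925, -0.2498,  0.2044]), np.float64(0.141))
top 0.86 [332. 196. 402. 225.] (array([ 0.4018, -0.2611,  0.1355]), np.float64(0.852))
side 0.64 [282. 253. 361. 310.] (array([ 0.3978, -0.2559,  0.13  ]), np.float64(0.404))
side 0.94 [281. 221. 361. 284.] (array([ 0.4153, -0.2397,  0.0944]), np.float64(0.596))
```

View pics/s9.png

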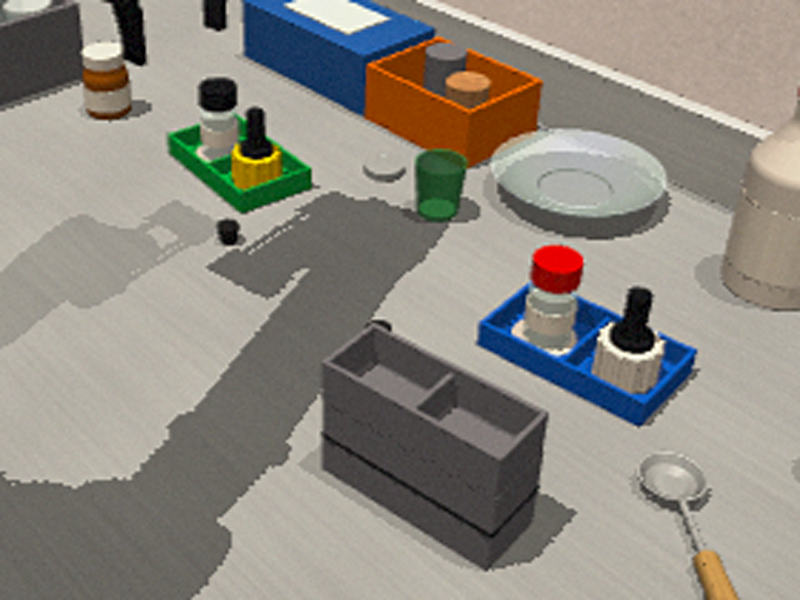

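View pics/t9.png

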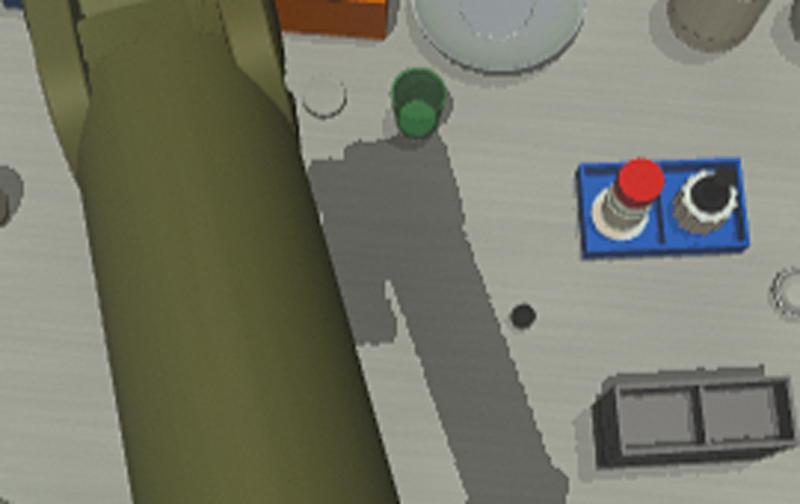

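The views show both kits complete and upright. The carrier sits squarely on the pile at (435,440) in the side crop, and the beaker is where it was. The gripper is clear, so I hand in the job.

```bash
python3 -c "
from workcell import *
print(close_job())"
```

```text
the job is handed in; nothing more can be done
None
```

Job handed in at about 40 s of robot time: both kits are in their trays with jars and brushes upright, the empty carrier sits squarely on the pile, and the beaker was left alone.

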